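# Swab into the specimen vial

### The job

Take the specimen swab, the one with the thick round handle, out of the rod stand and put it, soft end down, into the tall narrow open vial in the metal rack. Push it down until its tip is at the bottom of the vial while you still hold it, then let go so that it stays standing in the vial.

Things in the scene. Friction and masses are not known exactly. Their poses are not given: they have to be found in the camera images.
- swab_handle (a point): Centre of the swab's white handle, 22.5 mm below its top end, 127.5 mm above the tip; z runs from tip to handle. The swab is a stiff 150 mm rod, about 20 g: on top a round handle 16 mm across, 45 mm long (the only thick round one in the stand), then a 6 mm shaft, at the bottom a pale bud 9 mm across, 31 mm long. It stands upright, handle up, and lifts straight out.
- swab_tip (a point): Lower end of the swab, centre of the bud's end. It starts 32 mm deep in one of three holes, 75 mm apart in a row, of a fixed black stand block (70 x 225 mm, 42 mm high). The other holes hold a plain glass rod (9 mm thick) and a steel spatula (flat blade up); their tops are 115 and 128 mm above the table: lift the swab's tip over them. Stand and rack may be left or right.
- vial_mouth (a point): Centre of the open mouth of the tall narrow vial, level with its rim; z up. Amber glass, 34 mm outside, 28 mm inside, 85 mm high, fixed in one of three compartments, 77 mm apart in a row, of a fixed low aluminium tray (85 x 240 mm, 30 mm high). The others hold a wide open jar (58 mm across, 45 mm high) and a vial closed by a black cap (73 mm high), both lower.
- vial_floor (a point): Centre of the inside bottom of the tall narrow vial, 80 mm below its mouth and 10 mm above the table; z up. The bottom is hard.
Not all that is in view belongs to the job. There is more than one size of the part that bears swab_handle; the job needs the smallest.

How it is judged:
By the outcome, as a careful person would: the job done as asked, in the order asked, and still so for the second after the job is handed in, with the robot touching nothing.
It also fails if it takes over 40 s, if anything falls off the work surface, if the arm or the gripper's body presses on something with over 40 N, if the wrist force passes 120 N, or if a joint passes its speed limit or range.

### The arm

A 6-joint arm with a two-finger parallel gripper is mounted at the origin on the work surface. World frame = base frame: x ahead of the robot, y to its left, z up, the work surface at z = 0. Lengths are in mm, angles in rad, forces in N, time in s.
With the tool pointing down it reaches from about 300 to 775 mm from the base axis. Payload 14.6 kg.
Tool frame: the origin (TCP) lies at the very end of the fingers, on their centre line; the grasp point (between the pads) lies 19 mm behind it (manip.grip_point_offset is the distance from the TCP to the grasp point, in mm); z points along the fingers, y is the line along which they close (so a half turn about z gives the same grasp; the last joint's range is limited). The gripper opens to 94 mm and grips with 3 to 60 N. Pads are 16 mm wide; open, the fingers measure 119 mm over their backs; the gripper's body (75 mm by 177 mm) begins 78 mm behind the grasp point.
Start: joints at [-1.334, 0.3, 1.521, -0, 1.321, -0.067], TCP at [164.525, -524.806, 205.446] pointing down, gripper open.
Joint ranges: [-3.03, 3.03], [-0.79, 2.21], [0.23, 2.52], [-1.04, 4.18], [0, 3.07], [-2.55, 2.55]. Speed limits (rad/s): [2.22, 2.22, 2.57, 3.14, 3.14, 3.14].

### API

Orientations are given as [roll, pitch, yaw] about the fixed x, y, z axes, in that order (R = Rz(yaw) Ry(pitch) Rx(roll)).
In Python, from cell import telemetry, eyes, manip gives the robot as it stands.
- The arm moves only by the tool play_rows, never from a script. Its arguments are lists of equal length, an entry for each row: "translation": the shift along the world's x, y, z in m, a list of three; "yaw": the turn about the world's z in rad. A call has 1 to 12 rows; each row is the pose to reach, as a shift and turn from the pose commanded when the call began; what a row does not reach only later rows make up. A row lasts 1/8 s, in which the tool goes at most 62.5 mm and 10.7 degrees, less where a joint would pass 70% of its speed; a pose out of reach is approached as far as the arm can. A call with a gripper value outside its range is refused whole. "hand" is the opening, from 0 (shut) to 1 (fully open), set as the call begins (left out, the last holds). The fingers move at their own pace and stop on an object; "force" is the grip in N (left out, the last holds). Time passes only in rows, so rows that repeat a pose let the fingers close. It gives the time, the measured TCP pose, the force, the opening and the grip force at its end, in the units of the state.
- telemetry.read_state(): the state, without advancing time (a new reading comes with each control period).
- eyes.camera(name): name is "scene" or "top" or "wrist"; returns a dict with "pixels" (420x560x3 uint8, red, green, blue), "fx", "fy", "cx", "cy" (pixels), "dist_coeffs" ([k1, k2, p1, p2, k3] as OpenCV has them; the pictures are not rectified), "cam_to_world" (4x4, takes a point from camera to world coordinates); the wrist camera has in their place "T_tool_cam" (4x4, takes a point from camera to tool coordinates, whose origin is the TCP and whose axes are the flange's). Camera axes: x right, y up, looking along -z (the intrinsics and any distortion apply to the point x, -y, -z); pixel columns grow to the right and rows downward; lengths in mm; the calibration is good to about 2 mm. A picture is of the moment at which its call begins: read the wrist's pose just before it. There is no depth.
- manip.sign_off(): hands the job in; it is judged then, once.
The state is a dict: "clock": time; "joints": joint angles; "qd": joint speeds; "effort": joint torques, N m; "eef_pos": TCP position; "eef_rot": TCP orientation; "wrist_force": force on the tool from outside, world axes, zero at the start; "moment": the same for the moment, N m; "finger_gap": finger opening in mm; "finger_force": force on a finger pad.
Only numpy, scipy, OpenCV 4.12 (cv2) and the standard library are available. Lean on these libraries where they do the work, as an engineer would, in place of code of your own. Each camera call takes 0.05 s, during which the arm holds its last target. There are 200 camera calls.

## Working session

There is one attempt and no reset: what is moved stays moved. The work goes in short steps, Python scripts to look and compute and a tool call to move; the robot and the scene stay as the last step left them, time stands still between calls to the robot, and variables do not carry over. Pictures are saved under pics/ and viewed, at most 10 in all, crops included, and the job is handed in when it is done.

Besides the shell and the picture viewer there is one more tool, called after "Emit:" as name(argument=value, ...), one argument or row to a line, values as JSON. play_rows: Moves the arm, as the interface text tells. Its arguments: {"type":"object","properties":{"translation":{"type":"array","items":{"type":"array","items":{"type":"number"}}},"yaw":{"type":"array","items":{"type":"number"}},"hand":{"type":"number"},"force":{"type":"number"}},"required":["translation","yaw"]}

```bash
mkdir -p pics; cat > h.py <<'E'
import numpy as np, cv2
from cell import telemetry, eyes, manip
from scipy.spatial.transform import Rotation as R
def snap(name):
    s=telemetry.read_state(); c=eyes.camera(name)
    if name=="wrist":
        T=np.eye(4); T[:3,:3]=R.from_euler('xyz',s['eef_rot']).as_matrix(); T[:3,3]=s['eef_pos']
        c['cam_to_world']=T@np.array(c['T_tool_cam'])
    c['T']=np.array(c['cam_to_world']); return c
def K(c): return np.array([[c['fx'],0,c['cx']],[0,c['fy'],c['cy']],[0,0,1.]])
def ray(c,u,v):
    p=cv2.undistortPoints(np.array([[[u,v]]],float),K(c),np.array(c['dist_coeffs'],float))[0,0]
    d=c['T'][:3,:3]@np.array([p[0],-p[1],-1]); return c['T'][:3,3],d
def plane(c,u,v,z):
    o,d=ray(c,u,v); return o+d*(z-o[2])/d[2]
def proj(c,P):
    q=np.linalg.inv(c['T'])@np.append(P,1.); q=q[:3]*[1,-1,-1]
    return cv2.projectPoints(q.reshape(1,1,3),np.zeros(3),np.zeros(3),K(c),np.array(c['dist_coeffs'],float))[0].ravel()
def save(img,n): cv2.imwrite('pics/'+n+'.png',cv2.cvtColor(img,cv2.COLOR_RGB2BGR))
E
python3 - <<'E'
from h import *
import pickle
s=telemetry.read_state(); print(s['eef_pos'],s['eef_rot'],s['finger_gap'],manip.grip_point_offset)
d={}
for n in("scene","top"):
    c=snap(n); d[n]=c; save(c['pixels'],n+'0'); print(n,c['T'].round(2).tolist())
pickle.dump(d,open('c.pkl','wb'))
E
```

```text
[ 164.49003194 -524.55462449  204.89398034] [-3.14046694e+00 -8.16017765e-05  3.03841580e-01] 93.41388116678222 18.8
scene [[0.31, -0.6, 0.74, 1126.3], [0.95, 0.19, -0.25, -157.85], [0.01, 0.78, 0.63, 646.16], [0.0, 0.0, 0.0, 1.0]]
top [[-0.02, 1.0, -0.09, 387.75], [-1.0, -0.01, 0.03, 65.69], [0.03, 0.09, 1.0, 1039.75], [0.0, 0.0, 0.0, 1.0]]
```

View pics/scene0.png

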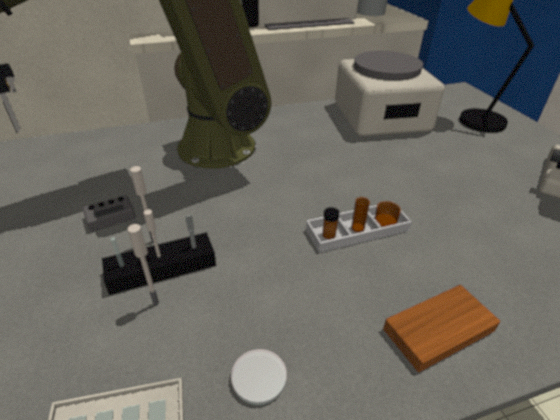

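View pics/top0.png

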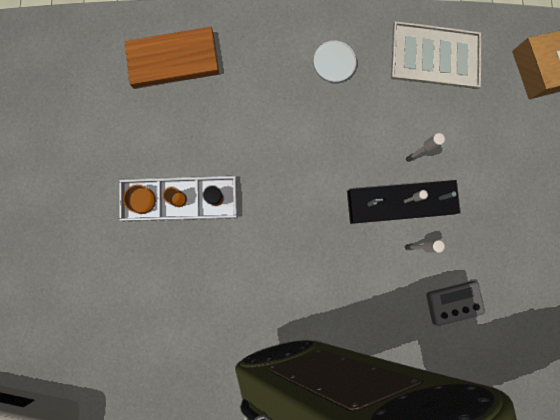

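Scene shows three white thick handles: (138,178) behind the stand, (150,220) in the stand, and (138,240) in front of it. In the top view they are at (438,246), (423,195) and (438,139). Only the middle one stands in the block and it looks smallest. The vial candidates in top are the jar (140,199), the tall narrow vial (178,198) and the black cap (213,195). I'll confirm with a crop and measure.

```bash
python3 - <<'E'
from h import *
import pickle
d=pickle.load(open('c.pkl','rb')); t=d['top'];s=d['scene']
a=cv2.resize(s['pixels'][150:320,80:230],None,fx=3.0,fy=3.0,interpolation=2)
b=cv2.resize(t['pixels'][120:270,110:250],None,fx=2.4,fy=2.4,interpolation=2)
o=np.zeros((600,800,3),np.uint8); o[:a.shape[0],:a.shape[1]]=a; o[:b.shape[0],455:455+b.shape[1]]=b
save(o,'crop1')
hsv=cv2.cvtColor(t['pixels'],cv2.COLOR_RGB2HSV)
m=((hsv[...,2]>165)&(hsv[...,1]<60)).astype(np.uint8); m[:,:400]=0;m[:120]=0;m[270:]=0
n,l,st,ce=cv2.connectedComponentsWithStats(m)
for i in range(1,n):
    if st[i,4]>15: print('white',ce[i].round(1),st[i], plane(t,*ce[i],160).round(1))
m=((hsv[...,1]>140)&(hsv[...,0]<20)&(hsv[...,2]>60)).astype(np.uint8); m[:,260:]=0;m[:150]=0;m[250:]=0
n,l,st,ce=cv2.connectedComponentsWithStats(m)
for i in range(1,n):
    if st[i,4]>15: print('amber',ce[i].round(1),st[i], plane(t,*ce[i],85).round(1))
for p in [(349,190),(459,181),(460,213),(351,222)]: print('stand',plane(t,*p,42).round(1))
for p in [(119,181),(235,177),(236,216),(121,220)]: print('tray',plane(t,*p,30).round(1))
E
```

```text
white [438.9 138.2] [434 133  11  11  99] [ 584.4 -248.4  160. ]
white [422.9 194.1] [420 190   7   9  49] [ 481.2 -212.9  160. ]
white [438.4 246.2] [433 241  12  12 109] [ 386.9 -238.   160. ]
amber [139.5 198.9] [123 185  32  28 636] [487.1 314.9  85. ]
amber [174.2 196.6] [163 187  23  19 293] [490.6 247.3  85. ]
stand [504.  -97.2  42. ]
stand [ 520.3 -329.1   42. ]
stand [ 453.8 -327.9   42. ]
stand [439.2 -99.5  42. ]
tray [530.4 372.9  30. ]
tray [535.  133.4  30. ]
tray [455.3 131.9  30. ]
tray [450.  367.4  30. ]
```

View pics/crop1.png

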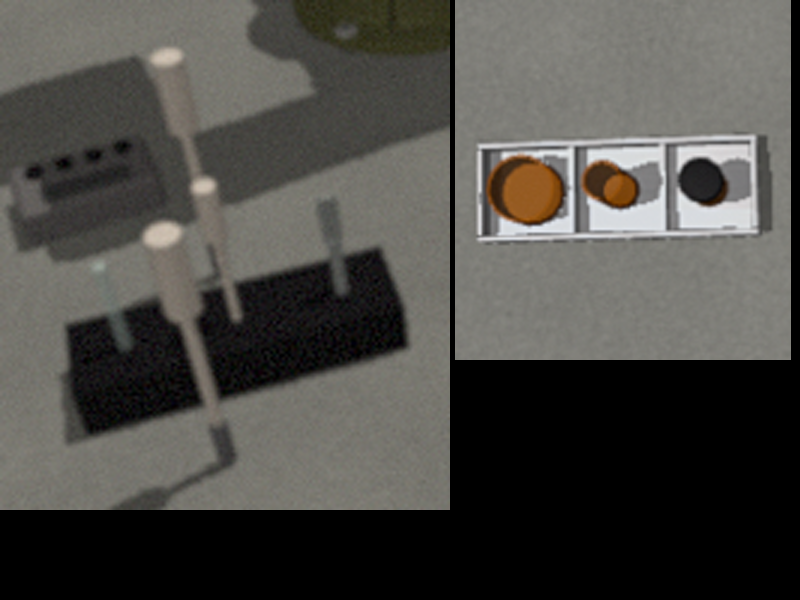

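The crop confirms it: the slimmest thick-handled swab is the one standing in the block, between the glass rod (left) and the spatula (right). The two larger swabs stand free outside. The narrow amber vial is in the middle compartment, with its mouth at the upper left of its blob.

```bash
python3 - <<'E'
from h import *
import pickle
d=pickle.load(open('c.pkl','rb')); t=d['top'];s=d['scene']
def tri(p,q):
    o1,d1=ray(t,*p);o2,d2=ray(s,*q);A=np.stack([d1,-d2],1)
    k=np.linalg.lstsq(A,o2-o1,rcond=None)[0];a=o1+d1*k[0];b=o2+d2*k[1];return ((a+b)/2).round(1),np.linalg.norm(a-b).round(1)
print('swab',tri((422.9,194.1),(148,212)));print('front',tri((438.9,138.2),(134.5,227.5)));print('back',tri((438.4,246.2),(136,168.5)))
print('vial mouth',plane(t,171.7,195.8,85),'base',plane(t,179,199,5))
print('vial tri',tri((171.7,195.8),(362,200.5)))
c=snap('wrist');print(np.array(c['T_tool_cam']).round(2).tolist(),c['fx'],c['cx'],c['cy'])
E
```

```text
swab (array([ 481.6, -212. ,  158.5]), np.float64(2.5))
front (array([ 575. , -231.8,  202.2]), np.float64(2.9))
back (array([ 387.1, -221.9,  201.8]), np.float64(3.3))
vial mouth [492.19285565 252.11506485  85.        ] base [494.02406744 252.34777471   5.        ]
vial tri (array([492.6, 253.1,  88.8]), np.float64(3.8))
[[-0.0, 0.97, 0.26, 76.24], [1.0, 0.0, 0.0, 0.52], [-0.0, 0.26, -0.97, -178.69], [0.0, 0.0, 0.0, 1.0]] 378.70992843055774 279.37408129724867 205.20427005643486
```

Emit:
play_rows(
  translation=[
    [0,0,0.055],
    [0.03,0.03,0.085],
    [0.07,0.07,0.09],
    [0.11,0.11,0.09],
    [0.15,0.15,0.09],
    [0.19,0.19,0.09],
    [0.23,0.23,0.09],
    [0.27,0.27,0.09],
    [0.3,0.3,0.09],
    [0.317,0.3125,0.09],
    [0.317,0.3125,0.09],
    [0.317,0.3125,0.09],
  ],
  yaw=[0,0,-0.04,-0.08,-0.12,-0.16,-0.2,-0.24,-0.28,-0.304,-0.304,-0.304],
  hand=0.7,
)

```text
clock: 1.65
eef_pos: [481.0, -212.8, 295.3]
eef_rot: [-3.142, 0.0, -0.0]
wrist_force: [0.3, -0.1, 0.1]
finger_gap: 66.0
finger_force: 0.0
```

```bash
python3 - <<'E'
from h import *
import pickle
s=telemetry.read_state(); c=snap('wrist'); pickle.dump(c,open('w1.pkl','wb')); save(c['pixels'],'w1')
print(s['clock'],s['eef_pos'],s['eef_rot'],s['qd'],s['joints'])
print(proj(c,np.array([481.5,-212,160])))
hsv=cv2.cvtColor(c['pixels'],cv2.COLOR_RGB2HSV)
m=((hsv[...,2]>165)&(hsv[...,1]<60)).astype(np.uint8)
n,l,st,ce=cv2.connectedComponentsWithStats(m)
for i in range(1,n):
    if st[i,4]>60: print('white',ce[i].round(1),st[i], plane(c,*ce[i],160).round(1))
E
```

```text
1.65 [ 481.00473237 -212.80059241  295.3205624 ] [-3.14157473e+00  3.79689131e-04 -1.12138478e-04] [-0.01042138 -0.00450329  0.00013913 -0.00037098  0.00139183  0.00424006] [-4.86080992e-01  1.92542485e-01  1.44714099e+00 -1.61870553e-04
  1.50225328e+00  1.08483859e+00]
[278.22458699 195.66544008]
white [262.3 139.7] [     0      0    560    325 127365] [ 528.8 -199.   160. ]
white [419.  158.9] [393 151  48  21 404] [ 513.  -329.6  160. ]
white [299.6 240.5] [292 230  21  29 197] [ 440.9 -230.8  160. ]
white [292.9 316.5] [281 306  25  22 444] [ 365.3 -225.5  160. ]
white [367.5 401.7] [ 326  378   75   42 2174] [ 267.7 -301.7  160. ]
white [232.9 406.5] [ 186  389  102   31 1262] [ 262.2 -165.7  160. ]
```

View pics/w1.png

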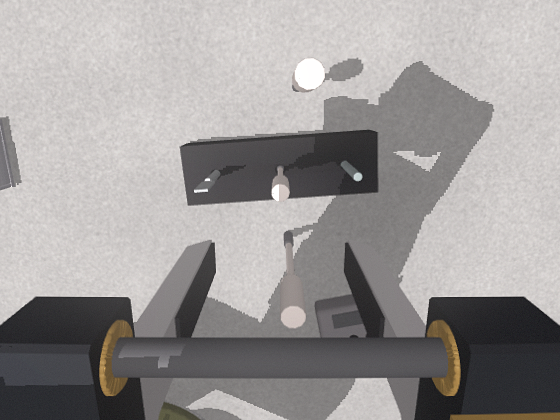

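The wrist picture shows the stand with the swab's handle top at (280,192), the rod at (352,170) and the spatula at (202,187). The larger swabs are at (309,74) and (293,316). Projecting my measured position gives (278,196), so they agree to within about 3 mm.

```bash
python3 - <<'E'
from h import *
import pickle
c=pickle.load(open('w1.pkl','rb'))
im=c['pixels'].astype(int)
m=(im.min(2)>225).astype(np.uint8);mm=np.zeros_like(m);mm[175:203,265:296]=m[175:203,265:296]
y,x=np.nonzero(mm);print(x.min(),x.max(),y.min(),y.max(),x.mean(),y.mean())
print(plane(c,x.mean(),y.mean(),160),plane(c,x.min(),y.mean(),160),plane(c,x.max(),y.mean(),160))
print('hole',plane(c,281,168,42), 'tops',plane(c,352+4,178,115),plane(c,202,190,128))
print('big',plane(c,309,74,202),plane(c,293,316,202))
E
```

```text
272 278 185 200 275.4725274725275 192.46153846153845
[ 484.30585338 -209.66330519  160.        ] [ 484.30855619 -206.70875027  160.        ] [ 484.30392096 -211.81373154  160.        ]
hole [ 485.71405908 -214.8303051    42.        ] tops [ 488.08148765 -286.85803083  115.        ] [ 479.29593292 -140.46316877  128.        ]
big [ 577.0866802  -233.30273653  202.        ] [ 391.49950198 -223.93318193  202.        ]
```

Emit:
play_rows(
  translation=[
    [0.003,-0.0005,-0.04],
    [0.003,-0.0005,-0.08],
    [0.003,-0.0005,-0.115],
    [0.003,-0.0005,-0.145],
    [0.003,-0.0005,-0.165],
    [0.003,-0.0005,-0.172],
    [0.003,-0.0005,-0.172],
    [0.003,-0.0005,-0.172],
  ],
  yaw=[0,0,0,0,0,0,0,0],
)

```text
clock: 2.7
eef_pos: [484.8, -213.2, 124.4]
eef_rot: [3.141, -0.001, -0.0]
wrist_force: [-1.0, -0.8, -0.5]
finger_gap: 65.8
finger_force: 0.0
```

Emit:
play_rows(
  translation=[
    [0,0,0],
    [0,0,0],
    [0,0,0],
    [0,0,0],
    [0,0,0],
    [0,0,0],
    [0,0,0],
    [0,0,0],
  ],
  yaw=[0,0,0,0,0,0,0,0],
  hand=0.0,
  force=25,
)

```text
clock: 3.7
eef_pos: [484.5, -212.8, 123.4]
eef_rot: [3.142, 0.0, -0.0]
wrist_force: [-0.4, 0.8, 0.0]
finger_gap: 15.6
finger_force: 25.0
```

Emit:
play_rows(
  translation=[
    [0,0,0.02],
    [0,0,0.06],
    [0,0,0.11],
    [0,0,0.155],
    [0,0,0.175],
    [0,0,0.175],
    [0,0,0.175],
  ],
  yaw=[0,0,0,0,0,0,0],
)

```text
clock: 4.58
eef_pos: [484.3, -212.6, 297.1]
eef_rot: [-3.141, 0.002, -0.0]
wrist_force: [-0.3, 0.4, -0.2]
finger_gap: 15.4
finger_force: 25.0
```

Emit:
play_rows(
  translation=[
    [0,0.03,0],
    [0,0.08,0],
    [0.002,0.13,0],
    [0.004,0.18,0],
    [0.006,0.23,0],
    [0.008,0.28,0],
    [0.008,0.33,0],
    [0.008,0.37,0],
    [0.008,0.4,0],
    [0.008,0.41,0],
    [0.008,0.41,0],
    [0.008,0.41,0],
  ],
  yaw=[0,0,0,0,0,0,0,0,0,0,0,0],
)

```text
clock: 6.08
eef_pos: [492.6, 196.2, 298.3]
eef_rot: [3.141, 0.0, -0.001]
wrist_force: [-0.1, -0.2, -0.3]
finger_gap: 15.1
finger_force: 25.0
```

```bash
python3 - <<'E'
from h import *
import pickle
s=telemetry.read_state(); c=snap('wrist'); pickle.dump(c,open('w2.pkl','wb')); save(c['pixels'],'w2')
print(s['clock'],s['eef_pos'],s['eef_rot'],s['finger_gap'])
for P in ([492,252,85],[492,252,10],[s['eef_pos'][0],s['eef_pos'][1],s['eef_pos'][2]-113.5]): print(proj(c,np.array(P,float)))
E
```

```text
6.075 [492.61497453 196.24348892 298.25300064] [ 3.14134764e+00  2.64873870e-04 -1.16671487e-03] 15.084222637797819
[226.22156367 179.4196605 ]
[234.39323547 167.75360367]
[279.10783816 202.71914879]
```

View pics/w2.png

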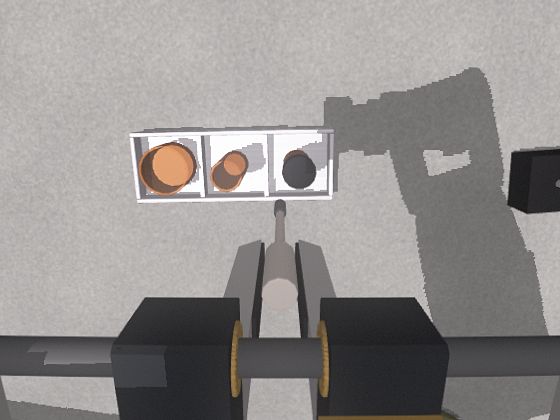

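Swab is held straight, with the tip at about (280,203), where the model puts it. The vial is the amber blob with its mouth end at about (227,177). The jar is at (167,168) and the cap at (299,170).

```bash
python3 - <<'E'
from h import *
import pickle
c=pickle.load(open('w2.pkl','rb'))
hsv=cv2.cvtColor(c['pixels'],cv2.COLOR_RGB2HSV)
m=((hsv[...,1]>90)&((hsv[...,0]<20)|(hsv[...,0]>170))).astype(np.uint8);m[:,:207]=0;m[:,265:]=0;m[:135]=0;m[200:]=0
n,l,st,ce=cv2.connectedComponentsWithStats(m);i=1+st[1:,4].argmax();print(st[i])
th=np.linspace(0,2*np.pi,40)
# expected outline bbox of mouth circle (r=17) at trial centre -> correct
P=np.array([492.,252,85])
for k in range(4):
    q=np.array([proj(c,P+[17*np.cos(a),17*np.sin(a),0]) for a in th])
    du=st[i,0]-q[:,0].min(); dv=st[i,1]+st[i,3]-1-q[:,1].max()
    a=proj(c,P); P=plane(c,a[0]+du,a[1]+dv,85); print(du,dv,P)
# tip: dark bud end
g=c['pixels'].sum(2)[198:225,265:295]
save(cv2.resize(c['pixels'][120:240,200:320],None,fx=5,fy=5,interpolation=2),'w2c')
E
```

```text
[224 154  22  22 376]
13.869506596885117 -20.073459250062626 [513.16869535 236.78325666  85.        ]
0.21988619658134212 -0.4320302876395772 [513.618249   236.54214001  85.        ]
0.005024451386304918 -0.009242786829105398 [513.62786294 236.53665049  85.        ]
0.00010791966406031861 -0.00019779973058575706 [513.62806868 236.5365326   85.        ]
```

View pics/w2c.png

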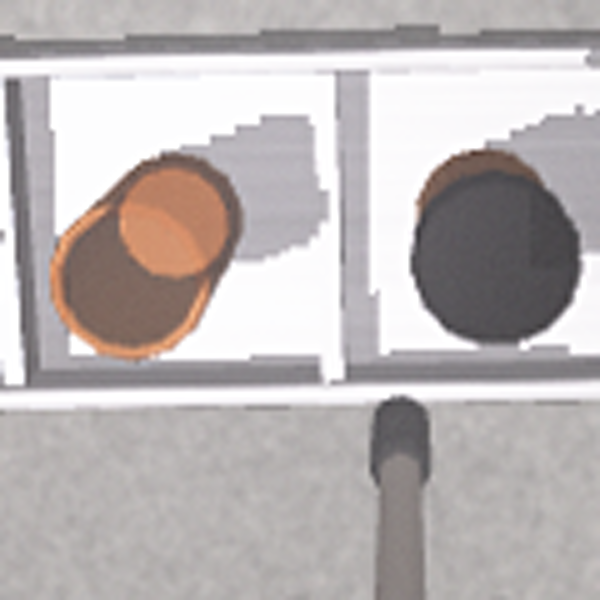

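The crop shows the mouth ring centred at about (133,276), which is full-image (226.6,175.2). The floor disc is at (175,220), or (235,164), and the bud end at (400,410), or (280,202).

```bash
python3 - <<'E'
from h import *
import pickle
c=pickle.load(open('w2.pkl','rb'))
print('mouth',plane(c,226.6,175.2,85),'floor',plane(c,235,164,10),'tip',plane(c,280,201.5,184.8))
print(proj(c,np.array([492,252+17,85.]))-proj(c,np.array([492,252-17,85.])))
E
```

```text
mouth [496.50519377 251.43177814  85.        ] floor [496.69998405 251.09533279  10.        ] tip [493.62965769 195.53056104 184.8       ]
[-32.24564891   0.08171875]
```

Emit:
play_rows(
  translation=[
    [0.001,0.02,0],
    [0.0025,0.045,0],
    [0.0025,0.0555,0],
    [0.0025,0.0555,0],
    [0.0025,0.0555,-0.03],
    [0.0025,0.0555,-0.065],
    [0.0025,0.0555,-0.085],
    [0.0025,0.0555,-0.085],
    [0.0025,0.0555,-0.085],
  ],
  yaw=[0,0,0,0,0,0,0,0,0],
)

```text
clock: 7.25
eef_pos: [495.4, 252.6, 214.7]
eef_rot: [-3.141, -0.001, -0.001]
wrist_force: [0.3, -0.8, -0.1]
finger_gap: 15.2
finger_force: 25.0
```

```bash
python3 - <<'E'
from h import *
s=telemetry.read_state(); a=snap('scene');b=snap('wrist')
p=s['eef_pos'];print(s['clock'],p)
o=np.zeros((500,800,3),np.uint8)
o[:480,:400]=cv2.resize(a['pixels'][140:260,310:410],None,fx=4,fy=4,interpolation=2)
o[:480,400:]=cv2.resize(b['pixels'][110:230,230:330],None,fx=4,fy=4,interpolation=2)
save(o,'ins')
for c in(a,b): print(proj(c,np.array([p[0],p[1],p[2]-113.5])),proj(c,np.array([496,251.4,85.])))
E
```

```text
7.25 [495.44139877 252.57163444 214.67128699]
[362.29201334 197.06564979] [360.95407807 202.88091102]
[279.33780372 202.99496206] [280.75277438 197.4928519 ]
```

View pics/ins.png

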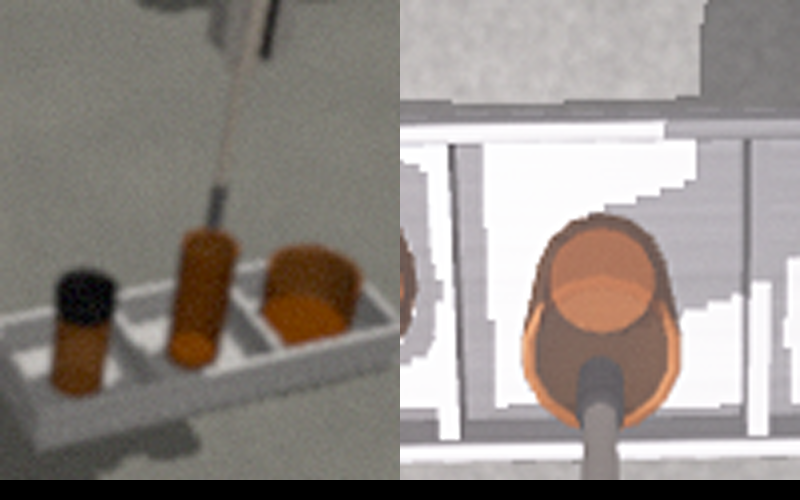

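In both views the bud end hangs over the middle of the vial mouth (wrist crop (600,362), scene crop (215,228)), to within about 2 mm against 9.5 mm of clearance. Next I insert it.

Emit:
play_rows(
  translation=[
    [-0.001,-0.001,-0.01],
    [-0.001,-0.001,-0.03],
    [-0.001,-0.001,-0.05],
    [-0.001,-0.001,-0.068],
    [-0.001,-0.001,-0.08],
    [-0.001,-0.001,-0.086],
    [-0.001,-0.001,-0.086],
    [-0.001,-0.001,-0.086],
  ],
  yaw=[0,0,0,0,0,0,0,0],
)

```text
clock: 8.35
eef_pos: [494.3, 251.8, 128.0]
eef_rot: [-3.141, -0.001, -0.0]
wrist_force: [0.6, 0.2, -1.0]
finger_gap: 15.6
finger_force: 25.0
```

Emit:
play_rows(
  translation=[
    [0,0,-0.001],
    [0,0,-0.002],
    [0,0,-0.003],
    [0,0,-0.004],
    [0,0,-0.004],
    [0,0,-0.004],
  ],
  yaw=[0,0,0,0,0,0],
)

```text
clock: 9.1
eef_pos: [494.0, 251.7, 123.5]
eef_rot: [-3.142, -0.0, -0.0]
wrist_force: [-0.0, 0.4, 0.1]
finger_gap: 15.2
finger_force: 25.0
```

No contact yet, so I press on in 1 mm steps.

Emit:
play_rows(
  translation=[
    [0,0,-0.0005],
    [0,0,-0.001],
    [0,0,-0.0015],
    [0,0,-0.0015],
    [0,0,-0.0015],
  ],
  yaw=[0,0,0,0,0],
)

```text
clock: 9.72
eef_pos: [494.6, 251.9, 123.1]
eef_rot: [-3.141, -0.002, -0.0]
wrist_force: [-0.7, -1.2, 11.0]
finger_gap: 15.5
finger_force: 25.0
```

The tip is on the floor with 11 N upward while still held. Now I let go.

Emit:
play_rows(
  translation=[
    [0,0,0],
    [0,0,0],
    [0,0,0],
    [0,0,0],
    [0,0,0],
    [0,0,0],
    [0,0,0],
    [0,0,0],
  ],
  yaw=[0,0,0,0,0,0,0,0],
  hand=1.0,
)

```text
clock: 10.72
eef_pos: [494.0, 251.7, 122.0]
eef_rot: [-3.142, -0.0, -0.0]
wrist_force: [-0.1, -0.5, 0.3]
finger_gap: 91.5
finger_force: 0.0
```

Emit:
play_rows(
  translation=[
    [0,0,0.01],
    [0,0,0.03],
    [0,0,0.06],
    [0,0,0.1],
    [0,0,0.14],
    [0,0,0.17],
    [0,0,0.18],
    [0,0,0.18],
    [0,0,0.18],
    [0,0,0.18],
  ],
  yaw=[0,0,0,0,0,0,0,0,0,0],
)

```text
clock: 11.98
eef_pos: [493.8, 251.6, 301.0]
eef_rot: [3.141, 0.001, -0.0]
wrist_force: [0.3, -0.4, 0.5]
finger_gap: 93.9
finger_force: 0.0
```

```bash
python3 - <<'E'
from h import *
a=snap('scene');b=snap('wrist')
o=np.zeros((560,800,3),np.uint8)
o[:560,:400]=cv2.resize(a['pixels'][120:260,310:410],None,fx=4,fy=4,interpolation=2)
o[:300,400:]=cv2.resize(b['pixels'],(400,300),interpolation=3)
save(o,'end')
E
```

```text
(no output)
```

View pics/end.png

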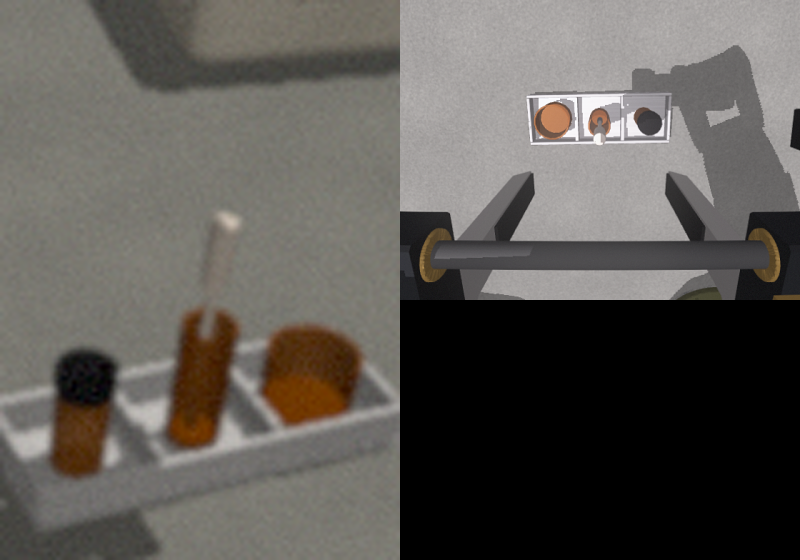

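The swab stands in the tall vial with its handle up at scene crop (225,220), and the gripper is clear above it. I'm handing in.

```bash
python3 -c "
from cell import manip
print(manip.sign_off())"
```

```text
the job is handed in; nothing more can be done
None
```

The smallest swab, the one in the rod stand, was put soft end down into the tall narrow vial, pressed to the bottom with 11 N while held, then released; it stayed standing, the gripper is clear, and the job was handed in at about 12 s.

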